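# Clamp a bearing plate in the drill fixture

## Task

Clamp the steel bearing plate up for drilling: with the fingertips, push it along its nest until it sits fully home against the two stop pins, and only then flip the handles of both toggle clamps over towards the plate, in either order, until each goes fully over to its stop and its rubber foot bears on the plate. Only push: do not pick up the plate, and leave the loose parts lying about undisturbed.

Things in the scene. Friction and masses are not known exactly. Their poses are not given: they have to be found in the camera images.
- fixture: dark steel drill fixture fixed to the bench: base plate 225 x 300 x 15 mm. Origin: on the bench (z = 0), straight under the spot where the bearing plate's centre belongs. Its x axis points away from the robot (yaw up to +-0.3 rad) and is the way the bearing plate slides home; y left, z up. The base plate spans x -132 to +92 mm, y -150 to +150 mm
- left_pin (a point): top centre of the left of the two steel stop pins at the far end of the nest: 12 mm thick, 18 mm tall (top 33 mm above the bench), at x = 51, y = 40 mm of the fixture. The nest's two side rails, 8 mm wide and 10 mm tall, have their inner faces at y = +-67 mm and run from x = -60 to +45 mm of the fixture
- right_pin (a point): top centre of the right stop pin, at x = 51, y = -40 mm of the fixture, the same size
- plate: the bearing plate: flat steel, 90 mm along x, 130 mm along y, 6 mm thick, some 0.3 to 0.65 kg, with three slots and a round bored hub in the middle (52 mm across, top 26 mm above the underside). Lies flat on the fixture between the rails (2 mm play a side), 35 to 60 mm short of the pins. Origin: centre of its underside; axes as the fixture's. When home it is 15 mm straight above the fixture's origin
- left_clamp: the left toggle clamp, steel, bolted on the fixture at x = 18, y = +103 mm, facing the plate; body 26 mm wide and 35 mm tall, foot 50 x 46 mm; open, its bar stands up steeply over the clamp and its black handle leans outwards. Origin: centre of its foot's underside, 15 mm above the bench; its x axis points to the plate (-y of the fixture), z up
- right_clamp: the right toggle clamp, mirror image of the left, at x = 18, y = -103 mm of the fixture; its x axis points to the plate (+y of the fixture), z up
- left_handle_end (a point): centre of the free end of the left handle (black grip 16 mm thick, 55 mm long). Swinging over it passes, in mm out from the fixture's centre line (its y) and above the bench: open 164, 115 (leaning out 46 degrees); 144, 132; 125, 141; 105, 145; 85, 146; locked at its firm stop 64, 143 (leaning 17 degrees in over the plate), always at x = 18 mm of the fixture. Wants 2 to 10 N; stays where left
- right_handle_end (a point): centre of the free end of the right clamp's handle, on the mirror-image path (y negative)
- left_bar (a joint): swing of the left clamp's hold-down bar, rad: 0 = open, raised 58 degrees; 1.0 = down, level over the plate. A linkage drives it from the handle, about in step with it; starts at 0 to 0.1. The bar pivots at y = +91 mm of the fixture, 45 mm above the bench, and reaches 62 mm in over the plate; open, its rubber foot hangs 43 mm left of the centre line, 74 mm above the bench
- right_bar (a joint): the same for the right clamp's bar (pivot at y = -91 mm of the fixture)
- left_foot: the left clamp's sprung rubber foot, 15 mm across, on a spindle 50 mm out along the bar. Origin: centre of its underside. It meets the plate in the last part of the swing, and pressing over the last few mm makes the linkage go over centre and lock
- right_foot: the right clamp's rubber foot, likewise
- drum: cable drum: cast aluminium grooved drum standing flat, 104 mm across and 66 mm tall, on the bench. Not part of the job. Origin: centre of its underside
- cone: winding cone: cast aluminium plug standing on its flange, 66 mm across and 60 mm tall, on the bench behind the fixture. Not part of the job. Origin: centre of its underside
- roller: door roller: white nylon wheel 47 mm across and 19 mm thick lying flat, its 11 mm steel stem standing up to 129 mm, on the bench. Not part of the job. Origin: centre of its underside
- bearing: loose bearing ring, 44 mm outside, 25 mm bore, 15 mm tall, lying on the fixture's base plate. Not part of the job. Origin: centre of its underside
- bolt: bolt standing on its 19 mm head, 8 mm shank, 46 mm tall, on the fixture's base plate behind the nest. Not part of the job. Origin: centre of its underside
- wrench: steel wrench 190 mm long lying on the bench behind the fixture. Not part of the job. Origin: centre of its underside; it lies along its x axis
- oil: small white oil bottle, 48 mm across and 130 mm tall, on the bench beyond the left clamp. Not part of the job. Origin: centre of its underside
Mind the look-alikes: they are no part of the job. Leave any turquoise look-alike of the plate alone.

How it is judged:
By the outcome, as a careful person would: the job done as asked, in the order asked, and still so for the second after the job is handed in, with the robot touching nothing.
It also fails if it takes over 61 s, if anything falls off the work surface, if the arm or the gripper's body presses on something with over 40 N, if the wrist force passes 120 N, or if a joint passes its speed limit or range.

## Robot

A 7-joint arm with a two-finger parallel gripper is mounted at the origin on the work surface. World frame = base frame: x ahead of the robot, y to its left, z up, the work surface at z = 0. Lengths are in m, angles in degrees, forces in N, time in s.
With the tool pointing down it reaches from about 0.35 to 0.775 m from the base axis. Payload 3.1 kg.
Tool frame: the origin (TCP) lies on the centre line of the jaws, within the pads' length; the fingertips stand 11 mm ahead of it and the grasp point (between the pads) lies 8 mm behind it; z points along the fingers, y is the direction in which the jaws open and shut (so a half turn about z gives the same grasp; the last joint's range is limited). The gripper opens to 85 mm and grips with 20 to 120 N. Pads are 22 mm wide; open, the fingers measure 114 mm over their backs; the gripper's body (76 mm by 85 mm) begins 54 mm behind the grasp point. The pads swing forward as they close: fully open they stand 13 mm farther back than shut.
Start: joints at [-65.93, 17.813, 0.802, 86.603, -0.252, 75.585, -1.558], TCP at [0.245, 0.492, 0.242] pointing down, gripper open.
Joint ranges: [-154.91, 154.91], [-16.99, 109.72], [-72.82, 74.43], [7.12, 147.25], [-82.49, 262.49], [11.32, 116.49], [-174.64, 174.64]. Speed limits (degrees/s): [159.86, 159.86, 180, 180, 180, 180, 180].

## Interface

Orientations are given as a 3x3 rotation matrix whose columns are the frame's x, y, z axes.
In Python, from bench import observe, snapshot, finish_job, spot_in, place_of gives the robot as it stands. The module is installed in compiled form; this text tells all that it offers.
- The arm moves only by the shell command python3 -m pendant 'ROWS' [FORCE]. ROWS is JSON, a list of rows, each a list of 5 numbers: the closure, from -1 (fully open) to 1 (shut), so that 0 is half open, then the shift along the tool's x, y, z in mm, then the turn about the tool's z in rad. In form: [[claw, tx, ty, tz, twist], ...]. A call has 1 to 8 rows; each row shifts and turns the commanded pose from where the row before left it, along the tool's axes as they then stand; what a row does not reach is not made up. A row lasts 1/10 s, in which the tool goes at most 50 mm and 8.59 degrees, less where a joint would pass 70% of its speed; a pose out of reach is approached as far as the arm can. A call is refused whole if a number of a shift passes 50 or a number of a turn 0.15, either way. A call with a gripper value outside its range is refused whole. The fingers move at their own pace and stop on an object; FORCE is the grip in N (left out, the last holds). Time passes only in rows, so rows that do not move let the fingers close. It gives the time, the measured TCP pose, the force and the opening at its end, in the units of the state.
- observe(): the state, without advancing time (a new reading comes with each control period).
- snapshot(name): name is "side" or "top" or "wrist"; returns a dict with "pixels" (480x640x3 uint8, red, green, blue), "range_z" (480x640 float32, m along the optical axis (not along the pixel's ray), 0 where there is no reading), "vfov" (degrees; the focal length in pixels is half the picture's height over the tangent of half this angle, whatever the lens; pixels are square), "cx", "cy" (the principal point, pixels), "eye" and "orientation" of the camera in the world. Camera axes: x right, y down, z forward; pixel columns grow to the right and rows downward; lengths in m; the calibration is good to about 2 mm. A picture is of the moment at which its call begins.
- finish_job(): hands the job in, once; it reports no verdict.
Trained networks look in the newest picture that a camera, given by its name, has taken for a name from the list of things; names that differ only in an ending like _2 or _b are one class to them, and where a whole thing is asked for, a point or a joint stands for the part that bears it (a point fixed in the world has none). Each returns a list of dicts, best first, with "p" (0 to 1); they miss things now and then, are a little off and sometimes report something else, mostly with a low value. They report only what shows in the picture. A call takes as long as a camera call. They do not tell look-alikes from the thing itself.
- spot_in(camera, thing): "position" ([column, row] in pixels, amid what is visible of it).
- place_of(camera, thing): "position" ([column, row] in pixels: a listed point, or the origin of a listed thing).
The state is a dict: "t": time; "q": joint angles; "qd": joint speeds; "joint_torque": joint torques, N m; "tcp_pos": TCP position; "orientation": TCP orientation; "wrist_force": force on the tool from outside, world axes, zero at the start; "ft_torque": the same for the moment, N m; "opening": finger opening in m.
Only numpy, scipy, OpenCV 4.12 (cv2) and the standard library are available. Lean on these libraries where they do the work, as an engineer would, in place of code of your own. Each camera call takes 0.05 s, during which the arm holds its last target.

## Working session

There is one attempt and no reset: what is moved stays moved. The work goes in short steps, Python scripts to look and compute and a shell command to move; the robot and the scene stay as the last step left them, time stands still between calls to the robot, and variables do not carry over. Pictures are saved under pics/ and viewed, and the job is handed in when it is done.

```bash
mkdir -p pics; cat > h.py <<'E'
import numpy as np, cv2
from bench import observe, snapshot, finish_job, spot_in, place_of
def P(s,px,z=None,d=None):
    f=240/np.tan(np.radians(s["vfov"])/2)
    R=np.array(s["orientation"]);e=np.array(s["eye"])
    r=R@np.array([(px[0]-s["cx"])/f,(px[1]-s["cy"])/f,1.])
    if z is not None: return e+r*(z-e[2])/r[2]
    if d is None: d=s["range_z"][int(round(px[1])),int(round(px[0]))]
    return e+r*d
def proj(s,p):
    f=240/np.tan(np.radians(s["vfov"])/2)
    c=np.array(s["orientation"]).T@(np.array(p)-np.array(s["eye"]))
    return [s["cx"]+f*c[0]/c[2], s["cy"]+f*c[1]/c[2]]
def save(s,n): cv2.imwrite("pics/"+n+".png",s["pixels"][:,:,::-1])
E
python3 - <<'E'
from h import *
np.set_printoptions(precision=4,suppress=True)
o=observe();print(o)
for c in ["top","side"]:
    s=snapshot(c);save(s,c+"0");print(c,s["eye"],s["vfov"])
    for t in ["left_pin","right_pin","plate","left_clamp","right_clamp","left_handle_end","right_handle_end","bearing","bolt"]:
        for r in place_of(c,t)[:2]:
            px=r["position"]; print(t,round(r["p"],2),np.round(px,1),P(s,px))
E
```

```text
{'t': 0.0, 'q': array([-65.9316,  17.8618,   0.8026,  86.6923,  -0.2531,  75.5836,
        -1.5583]), 'qd': array([ 0.0873,  0.0974,  0.0459, -0.0652,  0.0043, -0.006 , -0.0012]), 'joint_torque': array([  0.0001, -37.9915,   0.1459, -23.0589,   0.0123,   0.0138,
        -0.    ]), 'tcp_pos': array([0.2447, 0.4918, 0.2412]), 'orientation': array([[-0.8953,  0.4455, -0.001 ],
       [ 0.4455,  0.8953, -0.0022],
       [-0.0001, -0.0024, -1.    ]]), 'wrist_force': array([ 0.0041, -0.6513, -0.0553]), 'ft_torque': array([-0.02  , -0.0023, -0.0259]), 'opening': 0.08557789669717666}
top [ 0.2755 -0.0445  1.3391] 45.793533539866274
left_pin 0.8 [316.2 214.2] [ 0.6091 -0.04    0.0365]
left_pin 0.51 [331.3 241.9] [ 0.5456 -0.0752  0.0187]
right_pin 0.68 [417.6 309.5] [ 0.381  -0.2655  0.0601]
right_pin 0.56 [350.4 217.2] [ 0.6006 -0.1206  0.0381]
plate 0.86 [457.5 240.5] [ 0.5486 -0.377   0.008 ]
plate 0.7 [165.3 210.5] [0.6287 0.3254 0.0085]
left_clamp 0.58 [288.4 227.6] [0.575  0.0252 0.0458]
left_clamp 0.54 [327.2 257.1] [ 0.5081 -0.065   0.0244]
right_clamp 0.76 [371.5 239.3] [ 0.5454 -0.1
[... 438 characters left out ...]
ight_pin 0.35 [328.1 301.4] [ 0.5526 -0.185   0.0291]
plate 0.86 [215.7 435.8] [ 0.2891 -0.4134  0.0042]
plate 0.81 [314.4 160.5] [0.6261 0.2954 0.0221]
left_clamp 0.67 [317.4 234.9] [0.5742 0.0197 0.0168]
left_clamp 0.17 [329.1 300.6] [ 0.5544 -0.186   0.033 ]
right_clamp 0.85 [329.8 303.4] [ 0.5576 -0.1825  0.0162]
left_handle_end 0.48 [318.2 187.1] [0.5866 0.079  0.1209]
right_handle_end 0.54 [333.6 297.4] [ 0.5483 -0.2345  0.1167]
right_handle_end 0.52 [317.6 232.7] [0.5756 0.024  0.02  ]
bearing 0.78 [272.7 228.1] [0.4695 0.0662 0.0141]
bearing 0.61 [323.5 236.3] [ 0.5751 -0.0354  0.0722]
bolt 0.45 [317.6 270.8] [ 0.5513 -0.0868  0.0129]
bolt 0.38 [356.1 305.8] [ 0.6104 -0.2056  0.0251]
```

View pics/top0.png

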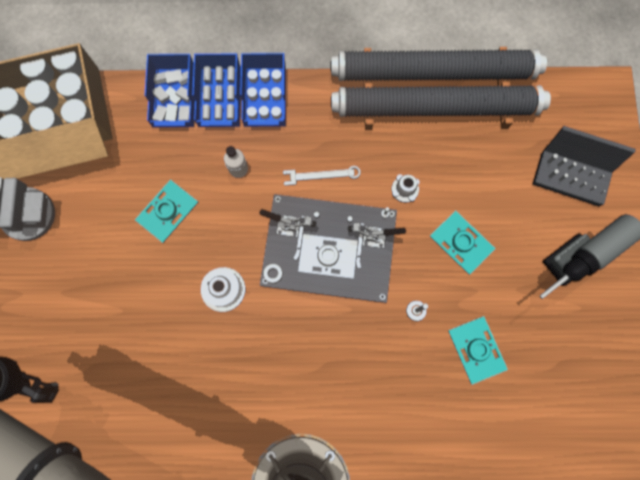

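View pics/side0.png

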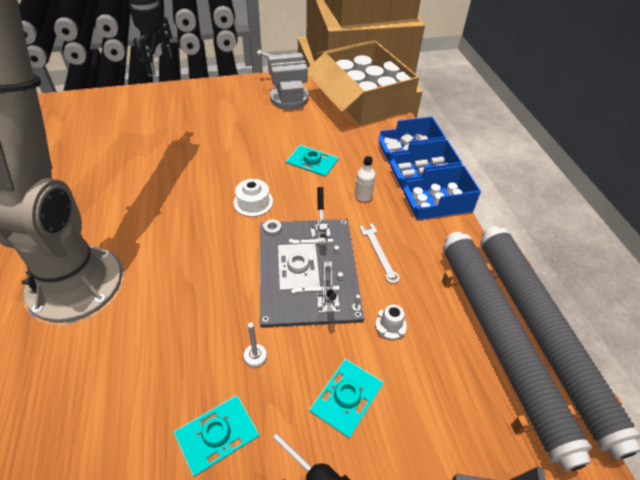

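```bash
python3 - <<'E'
import cv2
a=cv2.imread("pics/top0.png")[180:320,230:410];b=cv2.imread("pics/side0.png")[160:350,220:420]
cv2.imwrite("pics/top0c.png",cv2.resize(a,(771,600),interpolation=3))
cv2.imwrite("pics/side0c.png",cv2.resize(b,(631,600),interpolation=3))
E
```

```text
(no output)
```

View pics/top0c.png

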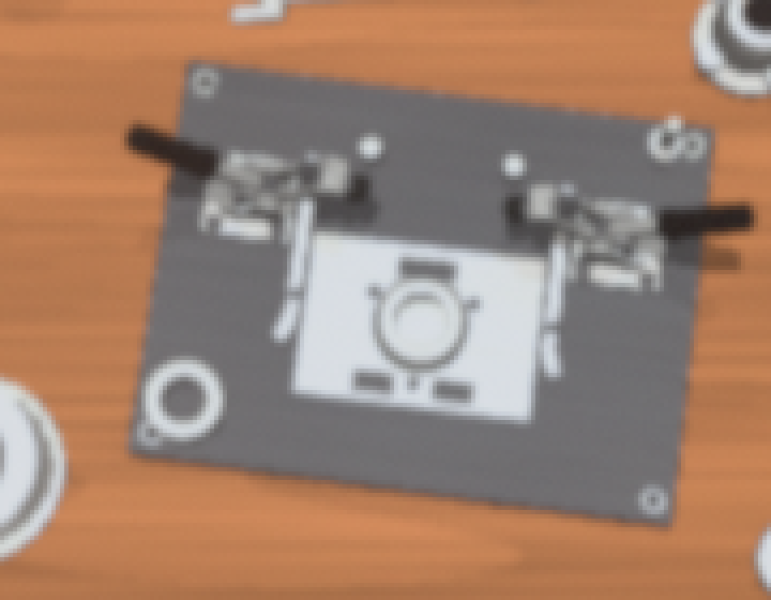

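View pics/side0c.png

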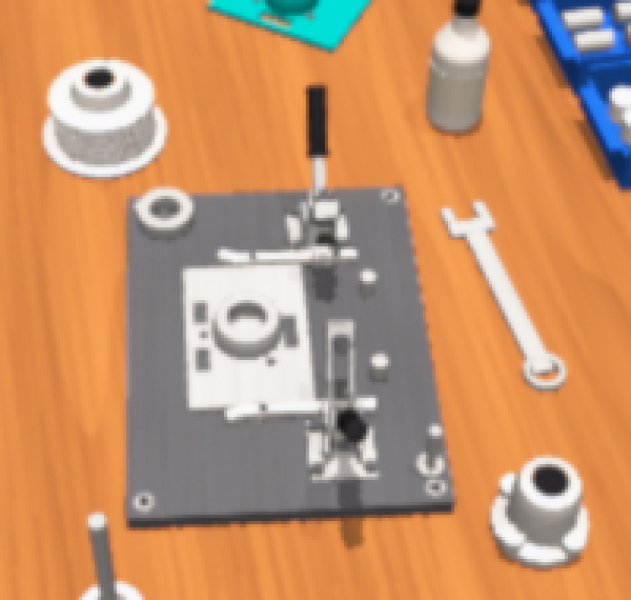

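The steel-coloured plate in the fixture, at top (330,255) and side (300,265), is the one meant. The three turquoise ones, at top (166,210), (463,241) and (478,350), are look-alikes; the enlarged crop shows the steel one lying between the rails, in front of the pins at top (316.6,214.3) and (350,218.3). Next I'll compute the fixture pose.

```bash
python3 - <<'E'
from h import *
np.set_printoptions(precision=4,suppress=True)
for c,pl,pr in [("top",(316.6,214.3),(350,218.3)),("side",(336.6,247.5),(340.1,274.4))]:
    s=snapshot(c);im=s["pixels"].astype(int)
    m=((im.max(2)-im.min(2)<22)&(im.max(2)<125)).astype(np.uint8)
    n,l,st,ce=cv2.connectedComponentsWithStats(m,connectivity=4)
    r0=l[280,300] if c=="top" else l[300,275]
    mm=(l==r0).astype(np.uint8);print(c,st[r0])
    mm=cv2.morphologyEx(mm,cv2.MORPH_OPEN,np.ones((9,9)))
    cs=max(cv2.findContours(mm,0,2)[0],key=cv2.contourArea)
    W=np.array([P(s,p[0],z=0.015)[:2] for p in cs]).astype(np.float32)
    rc=cv2.minAreaRect(W*1000);print(rc)
    th=rc[2];
    a=P(s,pl,z=.033);b=P(s,pr,z=.033);print(a,b,np.linalg.norm(a-b)); d=a-b; yaw=np.arctan2(-d[0],d[1]);
    R=np.array([[np.cos(yaw),-np.sin(yaw)],[np.sin(yaw),np.cos(yaw)]]);print("yaw",yaw,"org pins",(a+b)[:2]/2-R@[.051,0])
    B=cv2.boxPoints(rc);print(B)
E
```

```text
top [ 261  196  144  105 7463]
((486.85693359375, -62.44151306152344), (295.9305419921875, 127.60781860351562), 82.16888427734375)
[ 0.6097 -0.0409  0.033 ] [ 0.5993 -0.1199  0.033 ] 0.07964282344772095
yaw -0.13160089742396933 org pins [ 0.5539 -0.0737]
[[ 403.4873 -200.3333]
 [ 529.905  -217.7204]
 [ 570.2266   75.4503]
 [ 443.8089   92.8373]]
side [     0      0    640    480 225030]
((575.045654296875, 429.44769287109375), (1978.49609375, 1654.3419189453125), 81.14521789550781)
[ 0.6069 -0.0425  0.033 ] [ 0.5953 -0.1217  0.033 ] 0.08006392100945633
yaw -0.14436536107630055 org pins [ 0.5506 -0.0748]
[[-394.5424 -420.6832]
 [1240.0825 -675.3371]
 [1544.6337 1279.5786]
 [ -89.9912 1534.2324]]
```

```bash
cat >> h.py <<'E'
ORG=np.array([.552,-.074]);YAW=-.137
def F2W(p):
    c,s=np.cos(YAW),np.sin(YAW);p=np.asarray(p,float)
    return np.array([ORG[0]+c*p[0]-s*p[1],ORG[1]+s*p[0]+c*p[1],p[2]])
def W2F(p):
    c,s=np.cos(YAW),np.sin(YAW);d=np.array(p[:2])-ORG
    return np.array([c*d[0]+s*d[1],-s*d[0]+c*d[1],p[2]])
def to(pf,R=None,p0=None):
    """fixture-frame TCP target mm -> tool shifts mm from present"""
    o=observe();R=np.array(o["orientation"]) if R is None else R
    return R.T@(F2W(np.array(pf)/1000)-(o["tcp_pos"] if p0 is None else p0))*1000
def yawerr():
    o=observe();y=np.array(o["orientation"])[:,1];a=np.arctan2(y[1],y[0]);d=(YAW+np.pi/2-a+np.pi/2)%np.pi-np.pi/2
    return -d  # twist needed about tool z
def st():
    o=observe();print("t",round(o["t"],2),"tcpF",np.round(W2F(o["tcp_pos"])*1000,1),"twist need",round(yawerr(),3),"F",np.round(o["wrist_force"],1),"open",round(o["opening"]*1000,1),"q",np.round(o["q"],0))
E
python3 - <<'E'
from h import *
np.set_printoptions(precision=1,suppress=True)
s=snapshot("top")
for n,px,z in [("plate",(328.3,256.1),.021),("oil",(233,152),.13),("roller",(421,308),.129),("drum",(218,287),.066)]: print(n,W2F(P(s,px,z=z))*1000)
st()
o=observe();R=np.array(o["orientation"]);print(to([-150,0,300]))
a=-yawerr() # world yaw change
c,q=np.cos(a),np.sin(a);Rz=np.array([[c,-q,0],[q,c,0],[0,0,1]])
print(to([-150,0,300],Rz@R),a)
E
```

```text
plate [-41.5   0.7  21. ]
oil [147.3 242.1 130. ]
roller [-146.5 -208.9  129. ]
drum [-151.4  237.7   66. ]
t 1.15 tcpF [-381.4  519.2  242.3] twist need -0.325 F [ 0.2  0.3 -0.2] open 84.8 q [-66.  18.   1.  87.  -0.  76.  -2.]
[-385.  -418.2  -57.7]
[-231.4 -519.2  -57.7] 0.3247777305813808
```

```bash
python3 -m pendant '[[1,0,0,-20,-0.108],[1,0,0,-20,-0.108],[1,0,0,-18,-0.109],[1,-19,-44,0,0],[1,-19,-44,0,0],[1,-19,-44,0,0],[1,-19,-44,0,0],[1,-19,-44,0,0]]' 20; python3 -m pendant '[[1,-19,-44,0,0],[1,-19,-44,0,0],[1,-19,-43,0,0],[1,-19,-43,0,0],[1,-19,-43,0,0],[1,-20,-43,0,0],[1,-20,-40,0,0],[1,0,0,0,0]]'; python3 - <<'E'
from h import *
st(); s=snapshot("wrist");save(s,"w1");print(s["eye"],s["orientation"],s["vfov"])
st()
E
```

```text
t: 1.95
tcp_pos: [0.3095, 0.2596, 0.3005]
orientation: [[-0.991, 0.136, 0.001], [0.136, 0.991, 0.001], [-0.001, 0.001, -1.0]]
wrist_force: [0.9, -0.0, 0.5]
opening: -0.0001
t: 2.75
tcp_pos: [0.4027, -0.0613, 0.301]
orientation: [[-0.989, 0.149, 0.002], [0.149, 0.989, -0.004], [-0.003, -0.003, -1.0]]
wrist_force: [-1.6, -0.6, 0.6]
opening: -0.0001
t 2.75 tcpF [-149.7   -7.8  301. ] twist need -0.013 F [-1.6 -0.6  0.6] open -0.1 q [-29.  -2.  34. 101.   1.  81.  86.]
[ 0.33383647 -0.0507451   0.43260808] [[ 0.14927059  0.95095969  0.27091318]
 [ 0.98878829 -0.14244866 -0.04478954]
 [-0.00400183  0.27456154 -0.9615612 ]] 63.79862862200523
t 2.8 tcpF [-150.7   -3.9  300.6] twist need -0.008 F [-0.1  1.7  0.2] open 0.4 q [-29.  -2.  34. 101.   1.  81.  86.]
```

View pics/w1.png

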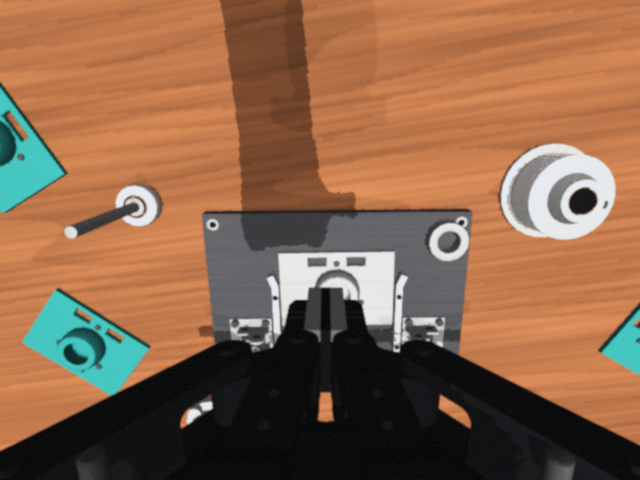

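```bash
python3 - <<'E'
from h import *
np.set_printoptions(precision=1,suppress=True)
s=snapshot("wrist")
a=P(s,(470,211),z=.015);b=P(s,(205,212),z=.015)
print(W2F(a)*1e3,W2F(b)*1e3,np.linalg.norm(a-b), np.arctan2(-(a-b)[0],(a-b)[1]))
for n,px in [("plNL",(394,252)),("plNR",(279,253)),("rail?L",(404,277)),("R",(272,278))]: print(n,W2F(P(s,px,z=.021))*1e3)
for px in [(315,295),(318,293),(325,293),(332,293),(335,297),(345,318),(306,318)]: print("tip",px,W2F(P(s,px))*1e3-W2F(observe()["tcp_pos"])*1e3)
for c in ["wrist"]:
  for t in ["plate","left_clamp","right_clamp"]:
    for r in place_of(c,t)[:2]: print(t,r["p"],np.round(r["position"]),W2F(P(s,r["position"],z=.015))*1e3)
st()
E
```

```text
[-134.   154.7   15. ] [-135.  -137.3   15. ] 0.29197535402859187 -0.14056996205653705
plNL [-89.1  71.9  21. ]
plNR [-88.9 -56.8  21. ]
rail?L [-59.2  84.5  21. ]
R [-59. -66.  21.]
tip (315, 295) [-10.4  -6.6   0.3]
tip (318, 293) [-11.   -5.5  -0.2]
tip (325, 293) [-10.7  -2.9  -0.8]
tip (332, 293) [-11.2  -0.3   0.4]
tip (335, 297) [-10.4   0.8   2.1]
tip (345, 318) [-10.8   3.6  19.4]
tip (306, 318) [-10.6  -9.   18.8]
plate 0.86 [335. 289.] [-41.9   5.8  15. ]
plate 0.71 [ 83. 341.] [  23.4 -300.3   15. ]
left_clamp 0.88 [414. 338.] [ 21.7 101.2  15. ]
right_clamp 0.9 [249. 338.] [ 21.1 -98.5  15. ]
t 3.0 tcpF [-151.7    0.9  300.2] twist need 0.004 F [0.6 0.5 0. ] open 0.1 q [-29.  -2.  34. 101.   1.  81.  86.]
```

```bash
python3 - <<'E'
from h import *
np.set_printoptions(precision=1,suppress=True)
s=snapshot("wrist");save(s,"w2");st()
o=observe()
for r in range(282,300,2): print(r,[W2F(P(s,(c,r)))*1e3-W2F(o["tcp_pos"])*1e3 for c in (322,330)])
a=s["pixels"][190:370,190:490,::-1];cv2.imwrite("pics/w2c.png",cv2.resize(a,(800,480),interpolation=3))
E
```

```text
t 3.05 tcpF [-151.7    0.9  300.2] twist need 0.004 F [-0.7  0.4  0.3] open 0.3 q [-29.  -2.  34. 101.   1.  81.  86.]
282 [array([  88.4,   -3.5, -259.5]), array([  88.5,    5.2, -259.9])]
284 [array([  90.8,   -3.5, -259.8]), array([  90.3,    5.2, -258.6])]
286 [array([  92.7,   -3.5, -258.6]), array([  92.7,    5.2, -258.7])]
288 [array([-11.4,  -1.6,  -5.7]), array([-10.9,   1.5,  -6.9])]
290 [array([-10.9,  -1.6,  -4.9]), array([-11.1,   1.5,  -4.4])]
292 [array([-11.3,  -1.6,  -2. ]), array([-11.1,   1.4,  -2.7])]
294 [array([-11.4,  -1.6,   0.1]), array([-11.2,   1.4,  -0.4])]
296 [array([-11.2,  -1.5,   1.3]), array([-11.3,   1.4,   1.5])]
298 [array([-11.5,  -1.5,   3.8]), array([-10.8,   1.4,   2.2])]
```

View pics/w2c.png

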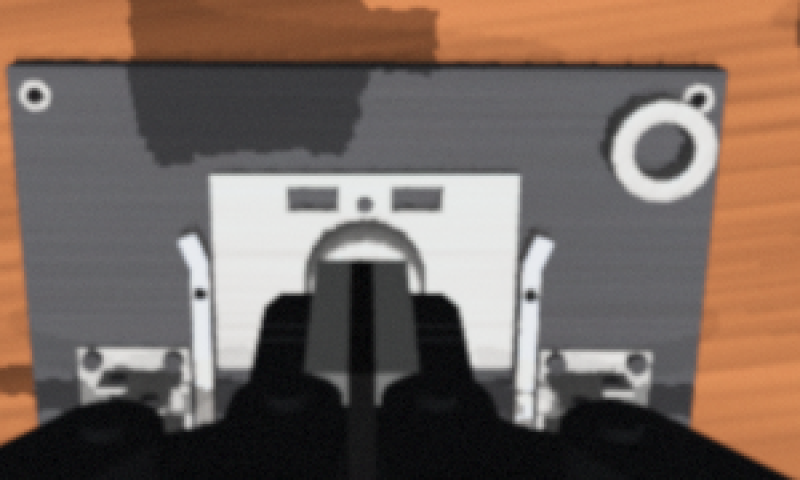

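```bash
python3 - <<'E'
from h import *
np.set_printoptions(precision=1,suppress=True)
s=snapshot("wrist")
g=lambda x,y:(190+x/2.6667-.2,190+y/2.6667-.2)
a=P(s,g(726,70),z=.015);b=P(s,g(10,65),z=.015)
print(W2F(a)*1e3,W2F(b)*1e3,np.linalg.norm(a-b), np.arctan2(-(a-b)[0],(a-b)[1]))
for n,px in [("plNL",g(521,174)),("plNR",g(209,174))]: print(n,W2F(P(s,px,z=.021))*1e3)
print("tip mid",W2F(P(s,g(363,265)))*1e3,W2F(P(s,g(320,265),z=.293))*1e3,W2F(P(s,g(408,265),z=.293))*1e3)
print("hub top near",W2F(P(s,g(365,222),z=.041))*1e3,"edges",W2F(P(s,g(306,275),z=.041))*1e3,W2F(P(s,g(425,275),z=.041))*1e3)
print(s["range_z"][215:260:6,250].round(3), W2F(P(s,g(365,150)))*1e3,W2F(P(s,g(240,300)))*1e3)
E
```

```text
[-131.6  151.6   15. ] [-132.5 -144.7   15. ] 0.2963155995793059 -0.1402549613121348
plNL [-87.9  67.9  21. ]
plNR [-87.4 -63.2  21. ]
tip mid [-163.1    0.8  295.8] [-161.9   -5.5  293. ] [-161.9    7.3  293. ]
hub top near [-73.7   2.4  41. ] edges [-50.5 -21.8  41. ] [-50.7  27.1  41. ]
[0.4 0.4 0.4 0.4 0.4 0.4 0.4 0.4] [-96.7   2.3  16. ] [-29.7 -51.8  20.5]
```

```bash
python3 -c "
from h import *
print(to([-98,2,37]))"; python3 -m pendant '[[1,-9,0,40,0],[1,-9,0,44,0],[1,-9,0,44,0],[1,-9,1,44,0],[1,-9,0,44,0],[1,-9,0,30,0],[1,0,0,17,0],[1,0,0,0,0]]'; python3 -c "
from h import *
st(); s=snapshot('side');save(s,'s1');a=s['pixels'][160:350,220:420,::-1];cv2.imwrite('pics/s1c.png',cv2.resize(a,(631,600),interpolation=3));st()"
```

```text
[-53.70453496   0.97722242 263.21847077]
t: 3.9
tcp_pos: [0.4532, -0.059, 0.0348]
orientation: [[-0.991, 0.134, -0.007], [0.134, 0.991, 0.0], [0.007, -0.001, -1.0]]
wrist_force: [-0.2, -0.1, 0.8]
opening: 0.0003
t 3.9 tcpF [-99.9   1.4  34.8] twist need 0.002 F [-0.2 -0.1  0.8] open 0.3 q [-21.  23.  32. 116. -17.  45. 104.]
t 3.95 tcpF [-98.5   1.2  36.4] twist need 0.002 F [-0.3  0.7  0.1] open 0.1 q [-21.  23.  32. 116. -17.  45. 104.]
```

View pics/s1c.png

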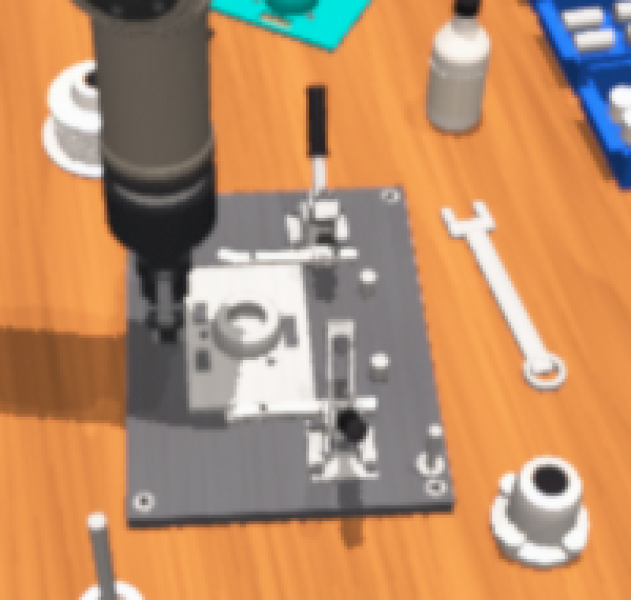

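Fingertips are at side crop (165,325), in line with and short of the hub at (245,325). I'll start pushing.

```bash
python3 -m pendant '[[1,-6,1,0,0],[1,-6,0,0,0],[1,-5,0,0,0],[1,-4,0,0,0],[1,-4,0,0,0],[1,-4,0,0,0],[1,-4,0,0,0],[1,-4,0,0,0]]'; python3 -c "
from h import *
st()"
```

```text
t: 4.75
tcp_pos: [0.4926, -0.0646, 0.0372]
orientation: [[-0.991, 0.136, -0.0], [0.136, 0.991, -0.0], [0.0, -0.0, -1.0]]
wrist_force: [-3.0, 0.7, 1.4]
opening: -0.0001
t 4.75 tcpF [-60.1   1.2  37.2] twist need 0.0 F [-3.   0.7  1.4] open -0.1 q [-19.  27.  31. 110. -19.  48. 105.]
```

```bash
python3 -m pendant '[[1,-4,0,0,0],[1,-4,0,0,0],[1,-4,0,0,0],[1,-3,0,0,0],[1,-3,0,0,0],[1,-1,0,0,0],[1,0,0,0,0]]'; python3 -c "
from h import *
st()"
```

```text
t: 5.45
tcp_pos: [0.5119, -0.0672, 0.0374]
orientation: [[-0.991, 0.136, 0.001], [0.136, 0.991, -0.0], [-0.001, -0.0, -1.0]]
wrist_force: [-0.6, 0.0, -0.0]
opening: -0.0
t 5.45 tcpF [-40.6   1.3  37.4] twist need 0.0 F [-0.6  0.  -0. ] open -0.0 q [-18.  29.  31. 107. -19.  49. 105.]
```

```bash
python3 -m pendant '[[1,-1.5,0,0,0],[1,-1.5,0,0,0],[1,0,0,0,0]]'; python3 -c "
from h import *
st()"; python3 -m pendant '[[1,-1,0,0,0],[1,-1,0,0,0],[1,0,0,0,0]]'; python3 -c "
from h import *
st()"
```

```text
t: 5.75
tcp_pos: [0.5144, -0.0675, 0.0373]
orientation: [[-0.991, 0.136, 0.0], [0.136, 0.991, -0.0], [-0.0, -0.0, -1.0]]
wrist_force: [-2.2, 0.3, 0.3]
opening: 0.0004
t 5.75 tcpF [-38.1   1.3  37.3] twist need 0.0 F [-2.2  0.3  0.3] open 0.4 q [-18.  29.  31. 107. -19.  49. 105.]
t: 6.05
tcp_pos: [0.5165, -0.0678, 0.0373]
orientation: [[-0.991, 0.136, 0.001], [0.136, 0.991, -0.0], [-0.001, -0.0, -1.0]]
wrist_force: [-2.1, 0.7, 1.1]
opening: -0.0003
t 6.05 tcpF [-36.    1.3  37.3] twist need 0.0 F [-2.1  0.7  1.1] open -0.3 q [-18.  29.  31. 107. -19.  49. 105.]
```

```bash
for i in 1 ; do python3 -m pendant '[[1,-1,0,0,0],[1,-1,0,0,0],[1,0,0,0,0]]'; done; python3 -c "
from h import *
s=snapshot('top');save(s,'t2');a=s['pixels'][180:320,230:410,::-1];cv2.imwrite('pics/t2c.png',cv2.resize(a,(771,600),interpolation=3))
s=snapshot('side');save(s,'s2');a=s['pixels'][210:310,260:370,::-1];cv2.imwrite('pics/s2c.png',cv2.resize(a,(660,600),interpolation=3));st()"
```

```text
t: 6.35
tcp_pos: [0.5169, -0.0678, 0.0372]
orientation: [[-0.991, 0.136, -0.003], [0.136, 0.991, 0.001], [0.003, 0.0, -1.0]]
wrist_force: [-5.1, 1.0, 4.1]
opening: -0.0001
t 6.45 tcpF [-35.6   1.3  37.2] twist need 0.0 F [-6.2 -0.1  4.1] open -0.3 q [-18.  29.  31. 106. -19.  50. 105.]
```

View pics/s2c.png

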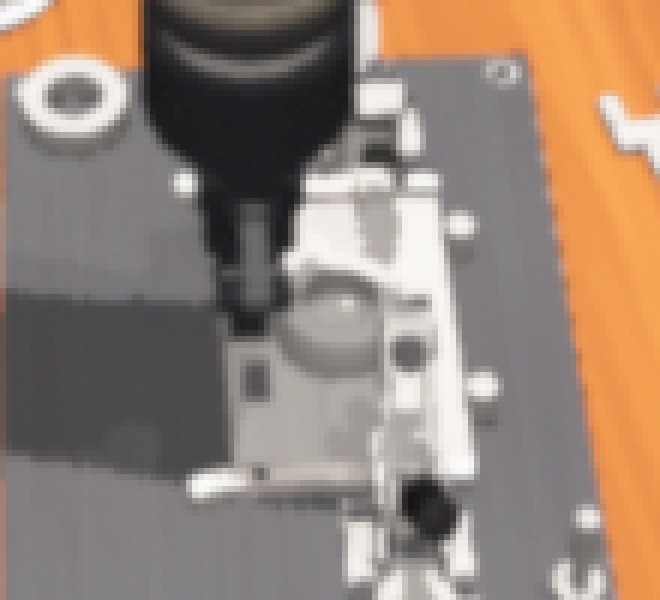

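View pics/t2c.png

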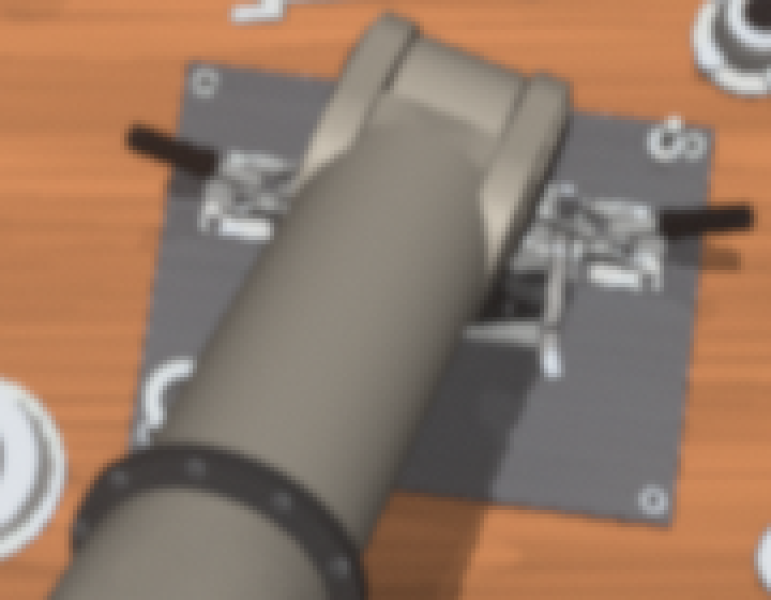

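```bash
python3 -m pendant '[[1,-1.5,0,0,0],[1,-1.5,0,0,0],[1,0,0,0,0],[1,0,0,0,0]]'; python3 -c "
from h import *
st()"
```

```text
t: 6.85
tcp_pos: [0.5171, -0.0678, 0.0369]
orientation: [[-0.991, 0.136, -0.009], [0.136, 0.991, 0.002], [0.009, 0.001, -1.0]]
wrist_force: [-10.6, 1.4, 7.4]
opening: -0.0001
t 6.85 tcpF [-35.4   1.3  36.9] twist need 0.0 F [-10.6   1.4   7.4] open -0.1 q [-18.  30.  31. 106. -19.  50. 105.]
```

Stalled with force building to about 10 N, so the plate is home. Backing off to check.

```bash
python3 -m pendant '[[1,5,0,0,0],[1,15,0,0,0],[1,20,0,-5,0],[1,20,0,-40,0],[1,20,0,-45,0],[1,20,0,-45,0],[1,10,0,-45,0],[1,0,0,-35,0]]'; python3 -m pendant '[[1,20,20,-30,0],[1,20,20,-20,0],[1,0,0,0,0],[1,0,0,0,0]]';python3 -c "
from h import *
st()
s=snapshot('wrist');save(s,'w3');a=s['pixels'][190:400,160:520,::-1];cv2.imwrite('pics/w3c.png',cv2.resize(a,(800,467),interpolation=3))
s=snapshot('side');save(s,'s3');a=s['pixels'][210:310,260:370,::-1];cv2.imwrite('pics/s3c.png',cv2.resize(a,(660,600),interpolation=3));st()"
```

```text
t: 7.65
tcp_pos: [0.4133, -0.0537, 0.2558]
orientation: [[-0.991, 0.137, 0.008], [0.137, 0.991, 0.002], [-0.007, 0.003, -1.0]]
wrist_force: [2.4, 0.4, -0.3]
opening: -0.0004
t: 8.05
tcp_pos: [0.3794, -0.0081, 0.3032]
orientation: [[-0.991, 0.135, 0.005], [0.135, 0.991, 0.001], [-0.005, 0.002, -1.0]]
wrist_force: [0.2, -0.6, -0.7]
opening: -0.0001
t 8.05 tcpF [-180.    41.7  303.2] twist need 0.001 F [ 0.2 -0.6 -0.7] open -0.1 q [-36.  -6.  31. 104.   3.  81.  77.]
t 8.15 tcpF [-180.7   40.5  301.9] twist need -0.001 F [-0.3 -0.5  0. ] open -0.1 q [-36.  -6.  32. 104.   3.  81.  77.]
```

View pics/s3c.png

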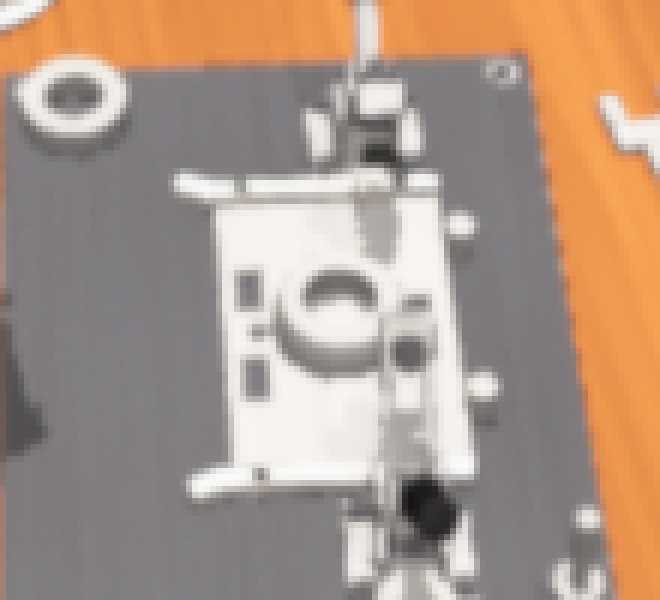

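View pics/w3c.png

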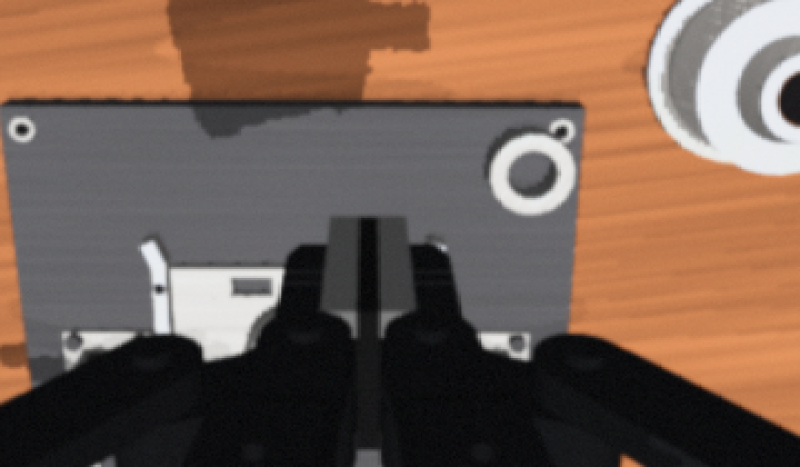

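```bash
python3 - <<'E'
from h import *
np.set_printoptions(precision=1,suppress=True)
s=snapshot("wrist")
g=lambda x,y:(160+x/2.2222-.2,190+y/2.2222-.2)
a=W2F(P(s,g(300,102),z=.015))*1e3;b=W2F(P(s,g(175,267),z=.021))*1e3;c=W2F(P(s,g(280,267),z=.021))*1e3
print(a,b,c)
s=snapshot("top");save(s,"t3");cv2.imwrite("pics/t3c.png",cv2.resize(s['pixels'][180:320,230:410,::-1],(771,600),interpolation=3))
for t in ["left_handle_end","right_handle_end"]:
  for cam in ["top","side"]:
    if cam=="side": s=snapshot(cam)
    for r in place_of(cam,t)[:2]: print(t,cam,round(r["p"],2),W2F(P(s,r["position"],z=.115))*1e3,W2F(P(s,r["position"]))*1e3)
st()
E
```

```text
[-136.7    5.7   15. ] [-48.1 -61.9  21. ] [-48.1  -6.5  21. ]
left_handle_end top 0.74 [ 14.6 162.6 115. ] [ 40.7 177.8   6. ]
left_handle_end top 0.74 [-160.8  214.1  115. ] [-156.7  221.9   72.2]
left_handle_end side 0.64 [ 13.7 155.4 115. ] [ 13.5 154.  116.3]
right_handle_end top 0.78 [193.9  -1.  115. ] [232.9  98.4   1.8]
right_handle_end side 0.44 [  18.4 -153.3  115. ] [  17.9 -156.1  119.1]
t 8.55 tcpF [-181.2   41.   302. ] twist need -0.0 F [-0.3 -0.7  0.5] open 0.1 q [-36.  -6.  31. 104.   3.  81.  77.]
```

View pics/t3c.png

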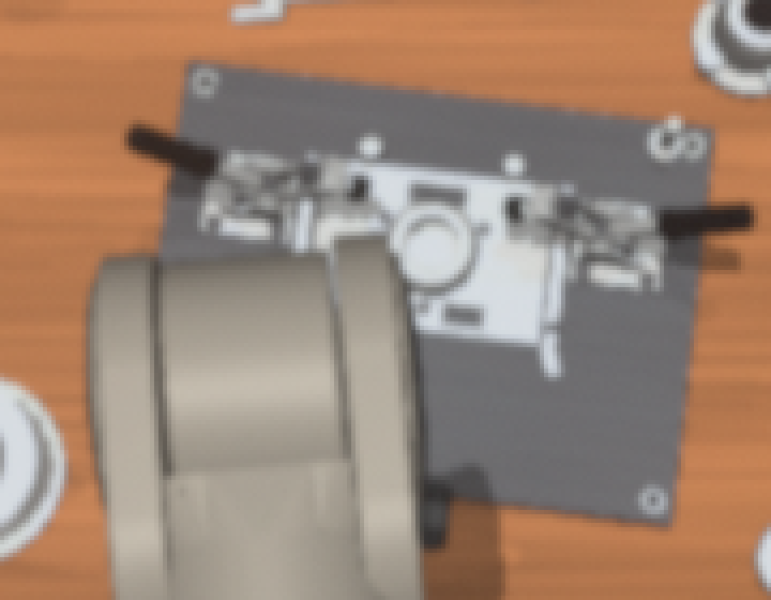

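```bash
python3 -c "
from h import *
print(to([16,206,220]),to([16,206,103]))"; python3 -m pendant '[[1,-35,29,5,0],[1,-40,33,15,0],[1,-40,33,15,0],[1,-40,33,20,0],[1,-32,27,20,0],[1,-10,10,20,0],[1,0,0,40,0],[1,0,0,0,0]]'; python3 -c "
from h import *
st();print(to([16,206,103]))"
```

```text
[-197.21973608  165.11107906   81.8328938 ] [-197.27780125  165.16467543  198.83286712]
t: 9.35
tcp_pos: [0.5805, 0.1215, 0.1651]
orientation: [[-0.991, 0.136, -0.013], [0.136, 0.991, -0.003], [0.013, -0.005, -1.0]]
wrist_force: [-0.4, -0.5, 0.0]
opening: 0.0001
t 9.35 tcpF [  1.5 197.6 165.1] twist need 0.001 F [-0.4 -0.5  0. ] open 0.1 q [-34.  28.  30.  86. -14.  70.  80.]
[-15.24686127   8.72199183  61.85013602]
```

```bash
python3 -m pendant '[[1,-15,9,0,0],[1,0,0,10,0],[1,0,0,20,0],[1,0,0,25,0],[1,0,0,6,0],[1,0,0,0,0]]'; python3 -c "
from h import *
s=snapshot('side');save(s,'s4');a=s['pixels'][160:310,250:400,::-1];cv2.imwrite('pics/s4c.png',cv2.resize(a,(600,600),interpolation=3))
s=snapshot('wrist');save(s,'w4');st()"
```

```text
t: 9.95
tcp_pos: [0.5998, 0.1281, 0.1103]
orientation: [[-0.991, 0.137, -0.002], [0.137, 0.991, -0.0], [0.002, -0.001, -1.0]]
wrist_force: [0.6, -0.4, -0.4]
opening: -0.0002
t 10.05 tcpF [ 21.5 207.1 112.1] twist need 0.0 F [-0.3 -0.3  0.4] open 0.1 q [-33.  33.  29.  87. -17.  64.  82.]
```

View pics/s4c.png

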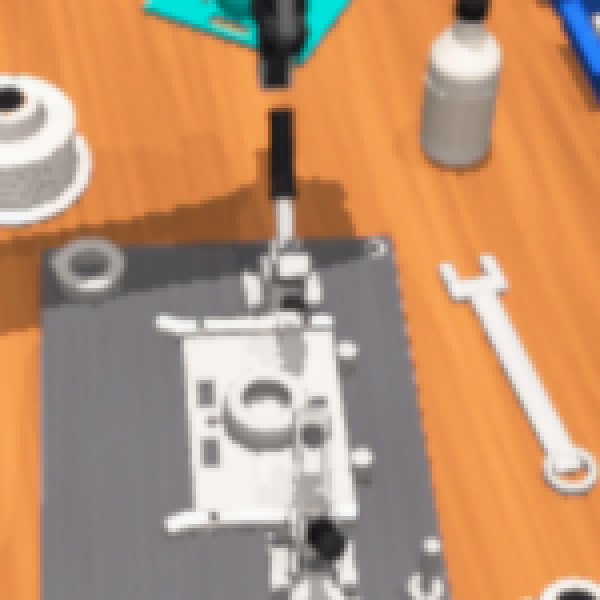

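View pics/w4.png

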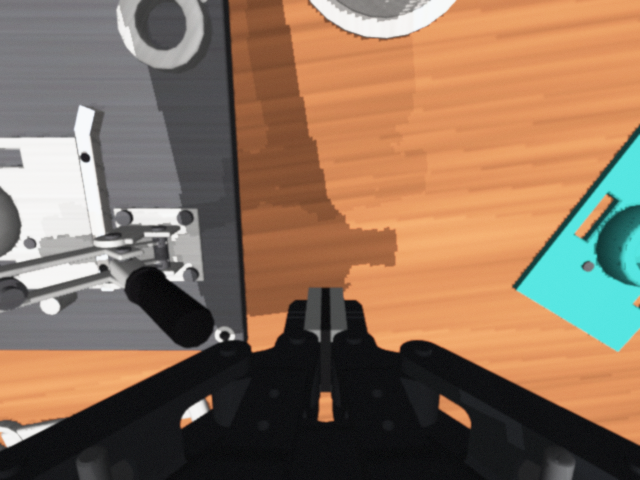

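```bash
python3 - <<'E'
from h import *
np.set_printoptions(precision=1,suppress=True)
s=snapshot("wrist")
for px in [(195,325),(190,318),(200,330),(185,310),(175,312),(195,310),(165,300),(150,285),(160,280),(140,290)]: print(px,W2F(P(s,px))*1e3)
st()
E
```

```text
(195, 325) [ 17.9 160.9 121.3]
(190, 318) [ 14.5 159.9 122.6]
(200, 330) [ 20.5 162.1 120.2]
(185, 310) [ 12.2 157.9 121.1]
(175, 312) [ 13.1 154.2 120.8]
(195, 310) [ 12.3 161.3 120.8]
(165, 300) [ 12.1 147.7 113. ]
(150, 285) [ 11.8 136.3  99.4]
(160, 280) [ 11.1 138.8  95.7]
(140, 290) [ 14.7 131.1  97.7]
t 10.1 tcpF [ 21.8 207.2 112.3] twist need 0.0 F [-0.1 -0.3  0.4] open 0.0 q [-33.  33.  29.  87. -17.  64.  82.]
```

```bash
python3 -m pendant '[[1,4,-10,6,0],[1,0,-10,2,0],[1,0,-5,0,0],[1,0,-4,0,0],[1,0,-4,0,0],[1,0,-4,-1,0],[1,0,-4,-3,0],[1,0,-4,-3,0]]'; python3 -c "
from h import *
st()"
```

```text
t: 10.9
tcp_pos: [0.5918, 0.0869, 0.1108]
orientation: [[-0.991, 0.133, 0.003], [0.133, 0.991, 0.003], [-0.002, 0.004, -1.0]]
wrist_force: [0.0, 2.2, 2.7]
opening: 0.0
t 10.9 tcpF [ 17.4 164.8 110.8] twist need 0.003 F [0.  2.2 2.7] open 0.0 q [-30.  31.  29.  90. -17.  63.  86.]
```

```bash
python3 -m pendant '[[1,0,-4,-3,0],[1,0,-4,-3,0],[1,0,-4,-3,0],[1,0,-4,-2,0],[1,0,-4,-2,0],[1,0,-4,-2,0],[1,0,-4,-1,0],[1,0,-4,-1,0]]'; python3 -c "
from h import *
st()
s=snapshot('side');save(s,'s5');a=s['pixels'][160:310,250:400,::-1];cv2.imwrite('pics/s5c.png',cv2.resize(a,(600,600),interpolation=3))"
```

```text
t: 11.7
tcp_pos: [0.586, 0.0522, 0.1264]
orientation: [[-0.991, 0.136, -0.001], [0.136, 0.991, -0.0], [0.001, -0.0, -1.0]]
wrist_force: [-0.5, 0.3, -0.4]
opening: 0.0002
t 11.7 tcpF [ 16.4 129.7 126.4] twist need 0.0 F [-0.5  0.3 -0.4] open 0.2 q [-28.  29.  30.  91. -16.  64.  88.]
```

View pics/s5c.png

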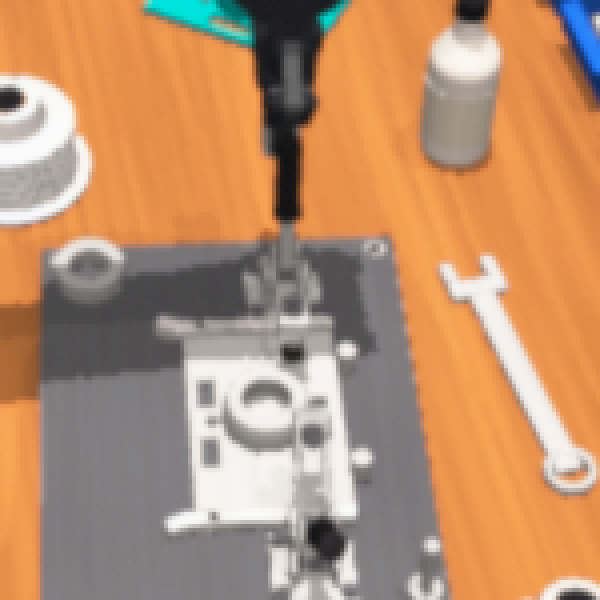

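```bash
python3 -m pendant '[[1,0,-4,-2,0],[1,0,-4,-1,0],[1,0,-4,-1,0],[1,0,-3,-1,0],[1,0,-3,-1,0],[1,0,-3,0,0],[1,0,-3,0,0]]'; python3 -c "
from h import *
st()"; python3 -m pendant '[[1,0,-3,0,0],[1,0,-3,0,0],[1,0,-2,0,0],[1,0,-2,0,0]]'; python3 -c "
from h import *
st()"
```

```text
t: 12.45
tcp_pos: [0.5832, 0.0286, 0.1327]
orientation: [[-0.991, 0.136, 0.0], [0.136, 0.991, 0.0], [-0.0, 0.0, -1.0]]
wrist_force: [0.2, 0.1, 0.3]
opening: -0.0002
t 12.45 tcpF [ 16.9 105.9 132.7] twist need 0.0 F [0.2 0.1 0.3] open -0.2 q [-26.  28.  30.  91. -15.  65.  90.]
t: 12.85
tcp_pos: [0.5816, 0.0186, 0.1325]
orientation: [[-0.991, 0.136, -0.0], [0.136, 0.991, -0.0], [0.0, -0.0, -1.0]]
wrist_force: [-0.5, -0.3, -0.6]
opening: -0.0002
t 12.85 tcpF [ 16.7  95.7 132.5] twist need 0.0 F [-0.5 -0.3 -0.6] open -0.2 q [-25.  28.  31.  92. -15.  64.  91.]
```

```bash
python3 -c "
from h import *
s=snapshot('side');save(s,'s6');a=s['pixels'][160:310,250:400,::-1];cv2.imwrite('pics/s6c.png',cv2.resize(a,(600,600),interpolation=3))
s=snapshot('wrist');save(s,'w6')"
```

```text
(no output)
```

View pics/s6c.png

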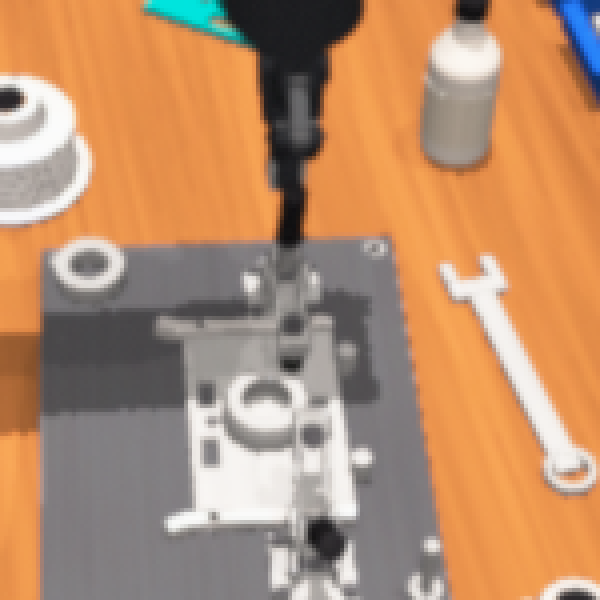

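View pics/w6.png

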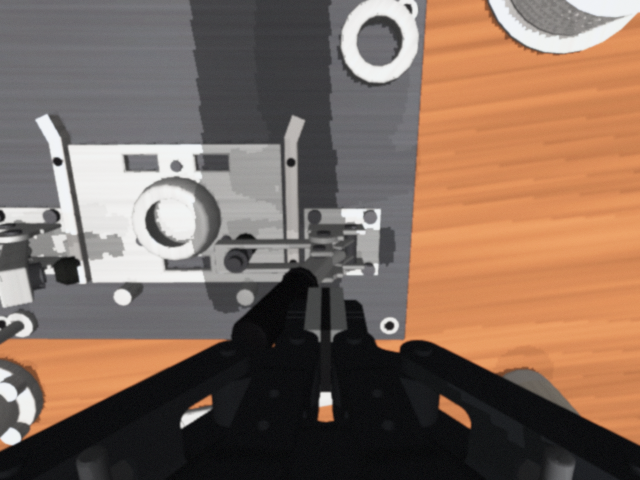

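```bash
python3 -m pendant '[[1,0,-3,0,0],[1,0,-3,0,0],[1,0,-2,0,0],[1,0,0,0,0]]'; python3 -c "
from h import *
st()"; python3 -m pendant '[[1,0,-2,0,0],[1,0,-2,0,0],[1,0,0,0,0]]'; python3 -c "
from h import *
st()"
```

```text
t: 13.35
tcp_pos: [0.5808, 0.013, 0.1323]
orientation: [[-0.991, 0.135, 0.0], [0.135, 0.991, 0.003], [0.0, 0.003, -1.0]]
wrist_force: [1.7, 4.5, -0.9]
opening: 0.0003
t 13.35 tcpF [ 16.6  90.1 132.3] twist need 0.002 F [ 1.7  4.5 -0.9] open 0.3 q [-24.  28.  31.  92. -16.  64.  92.]
t: 13.65
tcp_pos: [0.5804, 0.011, 0.1322]
orientation: [[-0.991, 0.133, 0.0], [0.133, 0.991, 0.005], [0.0, 0.005, -1.0]]
wrist_force: [0.9, 6.6, -2.1]
opening: -0.0001
t 13.65 tcpF [ 16.5  88.1 132.2] twist need 0.003 F [ 0.9  6.6 -2.1] open -0.1 q [-24.  28.  30.  92. -16.  64.  93.]
```

```bash
python3 -m pendant '[[1,0,-2,0,0],[1,0,-2,0,0],[1,0,0,0,0]]'; python3 -c "
from h import *
st()"; python3 -m pendant '[[1,0,-2,0,0],[1,0,-2,0,0],[1,0,0,0,0],[1,0,0,0,0]]'; python3 -c "
from h import *
st()"
```

```text
t: 13.95
tcp_pos: [0.5801, 0.0096, 0.132]
orientation: [[-0.991, 0.132, 0.001], [0.132, 0.991, 0.008], [0.0, 0.008, -1.0]]
wrist_force: [1.6, 9.8, -2.9]
opening: 0.0006
t 13.95 tcpF [ 16.4  86.7 132. ] twist need 0.005 F [ 1.6  9.8 -2.9] open 0.6 q [-24.  28.  30.  92. -16.  64.  93.]
t: 14.35
tcp_pos: [0.5798, 0.0082, 0.1319]
orientation: [[-0.992, 0.13, 0.001], [0.13, 0.992, 0.011], [0.001, 0.011, -1.0]]
wrist_force: [3.4, 13.4, -3.7]
opening: -0.0001
t 14.35 tcpF [ 16.3  85.3 131.9] twist need 0.007 F [ 3.4 13.4 -3.7] open -0.1 q [-24.  28.  30.  92. -16.  64.  93.]
```

```bash
python3 -c "
from h import *
s=snapshot('side');save(s,'s7');a=s['pixels'][200:300,280:380,::-1];cv2.imwrite('pics/s7c.png',cv2.resize(a,(600,600),interpolation=3))
s=snapshot('wrist');save(s,'w7');cv2.imwrite('pics/w7c.png',cv2.resize(s['pixels'][180:380,150:430,::-1],(800,571),interpolation=3))
np.set_printoptions(precision=1,suppress=True)
for px in [(235,240),(240,265),(238,255),(250,243),(270,243),(290,243)]: print(px,W2F(P(s,px))*1e3)"
```

```text
(235, 240) [ 9.6 32.1 42.4]
(240, 265) [21.1 36.9 54.5]
(238, 255) [15.8 35.6 52.3]
(250, 243) [ 9.7 42.1 48.5]
(270, 243) [ 9.4 53.8 49.4]
(290, 243) [ 9.2 65.4 49.8]
```

View pics/s7c.png

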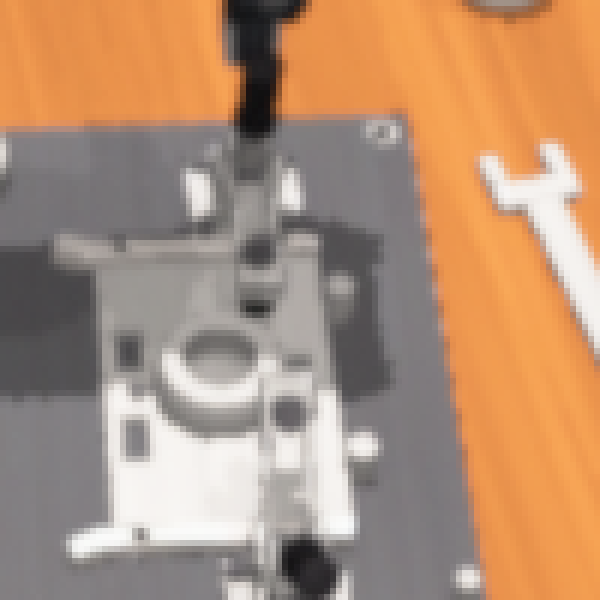

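View pics/w7c.png

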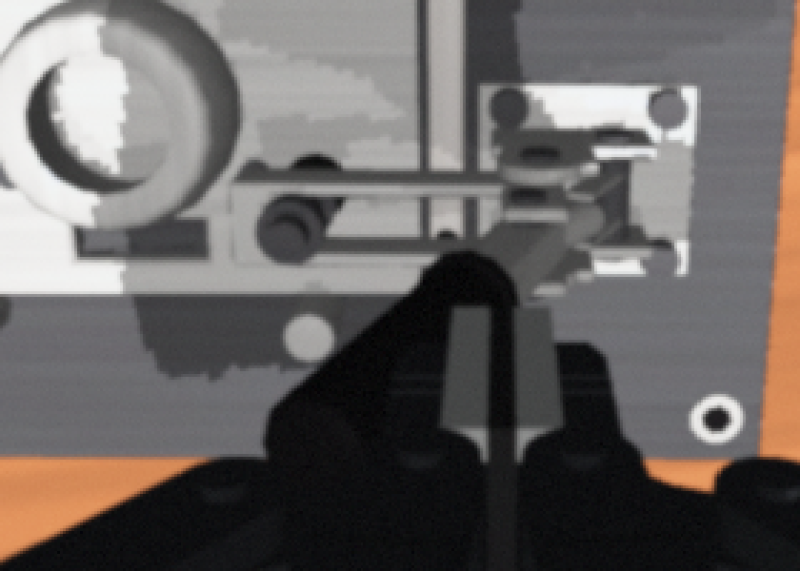

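```bash
python3 -c "
from h import *
np.set_printoptions(precision=1,suppress=True)
s=snapshot('wrist')
g=lambda x,y:(150+x/2.857,180+y/2.857)
for px in [(460,265),(430,300),(400,340),(360,380),(330,400),(300,420),(310,440),(330,450),(280,430)]: print(px,W2F(P(s,g(*px)))*1e3)
for c in ['wrist']:
  for r in place_of(c,'left_handle_end')[:2]: print(r,W2F(P(s,r['position'],z=.143))*1e3)
st()"
```

```text
(460, 265) [11.  78.6 93.7]
(430, 300) [ 11.2  74.4 108.1]
(400, 340) [ 11.  71. 123.]
(360, 380) [ 11.6  66.7 134.1]
(330, 400) [ 11.7  63.6 139.4]
(300, 420) [ 13.7  60.  140.8]
(310, 440) [ 16.2  61.2 141.3]
(330, 450) [ 16.7  63.9 142.7]
(280, 430) [ 15.8  57.2 139.5]
{'position': [259.0, 340.3], 'p': 0.75} [ 17.7  61.6 143. ]
t 14.55 tcpF [ 16.3  85.2 131.9] twist need 0.007 F [ 3.3 12.9 -4.5] open 0.1 q [-24.  28.  30.  92. -16.  64.  93.]
```

```bash
python3 -m pendant '[[1,0,-2,0,0],[1,0,-1,0,0],[1,0,0,0,0],[1,0,0,0,0]]'; python3 -c "
from h import *
st()"; python3 -m pendant '[[1,0,6,0,0],[1,0,10,0,0],[1,0,15,0,0],[1,0,20,0,0],[1,0,0,-10,0],[1,0,0,-30,0],[1,0,0,-40,0],[1,0,0,-30,0]]';python3 -c "
from h import *
st();print(to([-60,0,250]))"
```

```text
t: 14.95
tcp_pos: [0.5796, 0.0073, 0.1317]
orientation: [[-0.992, 0.128, 0.001], [0.128, 0.992, 0.014], [0.001, 0.014, -1.0]]
wrist_force: [3.0, 15.4, -5.2]
opening: -0.0001
t 14.95 tcpF [ 16.3  84.3 131.7] twist need 0.009 F [ 3.  15.4 -5.2] open -0.1 q [-23.  28.  30.  92. -16.  64.  94.]
t: 15.75
tcp_pos: [0.586, 0.0438, 0.2457]
orientation: [[-0.99, 0.139, 0.003], [0.139, 0.99, -0.003], [-0.003, -0.002, -1.0]]
wrist_force: [0.1, -0.6, 0.1]
opening: -0.0002
t 15.75 tcpF [ 17.6 121.3 245.7] twist need -0.003 F [ 0.1 -0.6  0.1] open -0.2 q [-28.  24.  32.  81. -13.  78.  86.]
[  77.30826338 -121.55675057   -4.30742712]
```

```bash
python3 -m pendant '[[1,0,-30,-5,0],[1,0,-44,0,0],[1,0,-44,0,0],[1,0,-44,0,0],[1,0,-44,0,0],[1,0,-44,0,0],[1,0,-44,0,0],[1,0,-33,0,0]]'; python3 -m pendant '[[1,0,0,0,0],[1,0,0,0,0]]'; python3 -c "
from h import *
st();print(to([18,-206,105]))
s=snapshot('side');save(s,'s8');a=s['pixels'][170:320,240:390,::-1];cv2.imwrite('pics/s8c.png',cv2.resize(a,(600,600),interpolation=3))"
```

```text
t: 16.55
tcp_pos: [0.5381, -0.2833, 0.2487]
orientation: [[-0.99, 0.142, -0.001], [0.142, 0.99, -0.004], [0.0, -0.004, -1.0]]
wrist_force: [0.6, -1.3, -0.1]
opening: -0.0004
t: 16.75
tcp_pos: [0.5393, -0.2802, 0.2483]
orientation: [[-0.99, 0.141, -0.0], [0.141, 0.99, -0.002], [0.0, -0.002, -1.0]]
wrist_force: [0.4, -0.0, 0.1]
opening: -0.0002
t 16.75 tcpF [  15.6 -206.   248.3] twist need -0.005 F [ 0.4 -0.   0.1] open -0.2 q [  2.  27.  37.  77. -16.  81. 120.]
[ -2.39824265   0.25916825 143.25164852]
```

View pics/s8c.png

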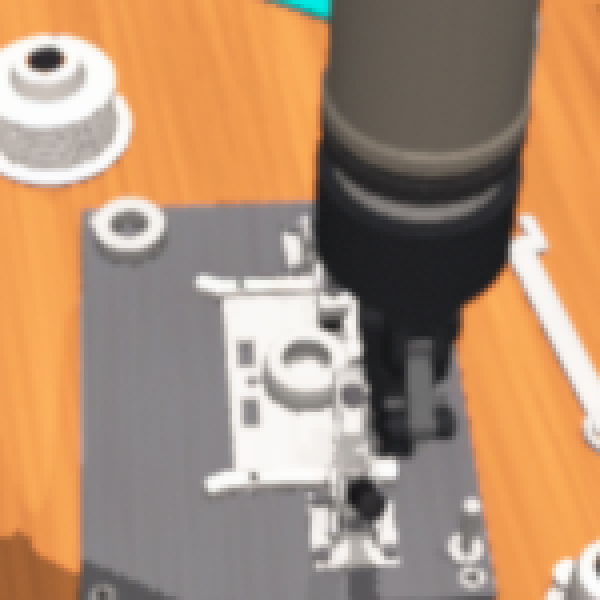

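```bash
python3 -m pendant '[[1,-2,0,20,0.005],[1,0,0,35,0],[1,0,0,35,0],[1,0,0,30,0],[1,0,0,18,0],[1,0,0,4,0],[1,0,0,0,0]]'; python3 -c "
from h import *
st()
s=snapshot('wrist');save(s,'w9')
np.set_printoptions(precision=1,suppress=True)
for r in place_of('wrist','right_handle_end')[:2]: print(r,W2F(P(s,r['position']))*1e3)"
```

```text
t: 17.5
tcp_pos: [0.5433, -0.2762, 0.1054]
orientation: [[-0.99, 0.139, -0.001], [0.139, 0.99, 0.001], [0.001, 0.001, -1.0]]
wrist_force: [0.5, 0.2, -0.5]
opening: 0.0
t 17.5 tcpF [  19.  -201.5  105.4] twist need -0.003 F [ 0.5  0.2 -0.5] open 0.0 q [  3.  34.  34.  89. -20.  64. 123.]
{'position': [454.1, 338.2], 'p': 0.62} [  18.3 -157.5  118.8]
```

View pics/w9.png

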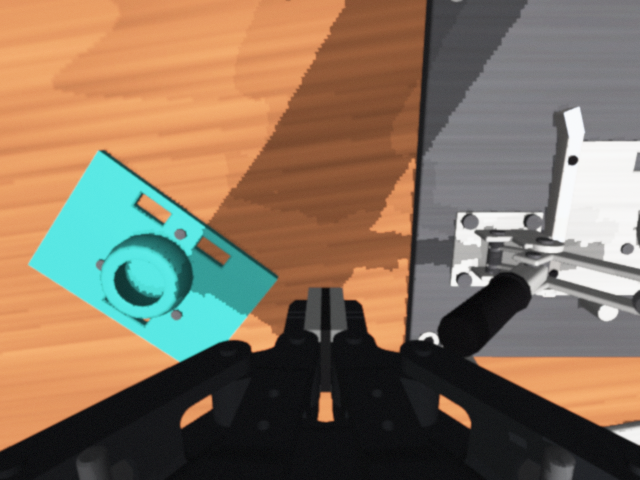

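```bash
python3 -m pendant '[[1,1,8,0,0],[1,0,8,0,0],[1,0,5,0,0],[1,0,4,0,0],[1,0,4,0,0],[1,0,4,-1,0],[1,0,4,-3,0],[1,0,4,-3,0]]'; python3 -c "
from h import *
st()"; python3 -m pendant '[[1,0,4,-3,0],[1,0,4,-3,0],[1,0,4,-3,0],[1,0,4,-2,0],[1,0,4,-2,0],[1,0,4,-2,0],[1,0,4,-1,0],[1,0,4,-1,0]]'; python3 -c "
from h import *
st()
s=snapshot('side');save(s,'s9');a=s['pixels'][190:340,250:400,::-1];cv2.imwrite('pics/s9c.png',cv2.resize(a,(600,600),interpolation=3))"
```

```text
t: 18.4
tcp_pos: [0.5476, -0.241, 0.1143]
orientation: [[-0.99, 0.144, 0.002], [0.144, 0.99, -0.006], [-0.003, -0.006, -1.0]]
wrist_force: [-2.1, -6.2, 5.2]
opening: -0.0
t 18.4 tcpF [  18.4 -166.   114.3] twist need -0.008 F [-2.1 -6.2  5.2] open -0.0 q [ -2.  32.  35.  90. -19.  64. 119.]
t: 19.2
tcp_pos: [0.5522, -0.2044, 0.1293]
orientation: [[-0.99, 0.141, -0.001], [0.141, 0.99, 0.001], [0.001, 0.001, -1.0]]
wrist_force: [0.1, -1.4, -0.5]
opening: 0.0002
t 19.2 tcpF [  18.  -129.1  129.3] twist need -0.004 F [ 0.1 -1.4 -0.5] open 0.2 q [ -5.  30.  35.  91. -18.  65. 116.]
```

View pics/s9c.png

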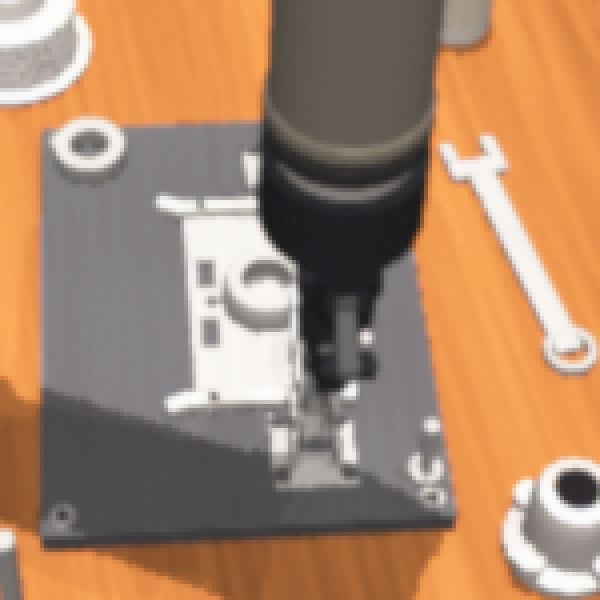

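```bash
python3 -m pendant '[[1,0,4,-2,0],[1,0,4,-1,0],[1,0,4,0,0],[1,0,4,0,0],[1,0,4,0,0],[1,0,4,0,0],[1,0,4,0,0],[1,0,4,0,0]]'; python3 -c "
from h import *
st()"; python3 -m pendant '[[1,0,3,0,0],[1,0,3,0,0],[1,0,2,0,0],[1,0,0,0,0]]'; python3 -c "
from h import *
st()";python3 -m pendant '[[1,0,2,0,0],[1,0,2,0,0],[1,0,0,0,0]]'; python3 -c "
from h import *
st()"
```

```text
t: 20.05
tcp_pos: [0.5569, -0.173, 0.1325]
orientation: [[-0.99, 0.141, 0.0], [0.141, 0.99, 0.0], [-0.0, 0.0, -1.0]]
wrist_force: [0.7, 0.3, -0.8]
opening: 0.0002
t 20.05 tcpF [ 18.4 -97.4 132.5] twist need -0.005 F [ 0.7  0.3 -0.8] open 0.2 q [ -9.  29.  35.  91. -18.  65. 112.]
t: 20.45
tcp_pos: [0.558, -0.1649, 0.1324]
orientation: [[-0.99, 0.141, -0.0], [0.141, 0.99, 0.001], [0.0, 0.001, -1.0]]
wrist_force: [-0.0, -0.3, 0.2]
opening: 0.0002
t 20.45 tcpF [ 18.4 -89.2 132.4] twist need -0.004 F [-0.  -0.3  0.2] open 0.2 q [ -9.  29.  35.  92. -18.  65. 111.]
t: 20.75
tcp_pos: [0.5584, -0.1619, 0.1325]
orientation: [[-0.99, 0.141, -0.0], [0.141, 0.99, -0.001], [0.0, -0.001, -1.0]]
wrist_force: [0.3, -1.0, 0.0]
opening: 0.0001
t 20.75 tcpF [ 18.3 -86.2 132.5] twist need -0.005 F [ 0.3 -1.   0. ] open 0.1 q [-10.  29.  35.  92. -18.  65. 111.]
```

```bash
python3 -m pendant '[[1,0,2,0,0],[1,0,2,0,0],[1,0,2,0,0],[1,0,0,0,0]]'; python3 -c "
from h import *
st()"; python3 -m pendant '[[1,0,2,0,0],[1,0,2,0,0],[1,0,0,0,0]]'; python3 -c "
from h import *
st()";python3 -m pendant '[[1,0,2,0,0],[1,0,1,0,0],[1,0,0,0,0],[1,0,0,0,0]]'; python3 -c "
from h import *
st()
s=snapshot('wrist');save(s,'w10')
np.set_printoptions(precision=1,suppress=True)
for r in place_of('wrist','right_handle_end')[:2]: print(r,W2F(P(s,r['position'],z=.143))*1e3)"
```

```text
t: 21.15
tcp_pos: [0.5587, -0.1587, 0.1325]
orientation: [[-0.99, 0.143, -0.0], [0.143, 0.99, -0.005], [-0.0, -0.005, -1.0]]
wrist_force: [-0.3, -5.6, -1.2]
opening: -0.0001
t 21.15 tcpF [ 18.2 -83.  132.5] twist need -0.007 F [-0.3 -5.6 -1.2] open -0.1 q [-10.  29.  35.  92. -17.  65. 110.]
t: 21.45
tcp_pos: [0.5587, -0.1571, 0.1326]
orientation: [[-0.989, 0.145, -0.001], [0.145, 0.989, -0.008], [-0.0, -0.008, -1.0]]
wrist_force: [-1.2, -9.3, -2.2]
opening: -0.0001
t 21.45 tcpF [ 18.  -81.4 132.6] twist need -0.008 F [-1.2 -9.3 -2.2] open -0.1 q [-11.  29.  35.  92. -17.  65. 110.]
t: 21.85
tcp_pos: [0.5588, -0.1561, 0.1325]
orientation: [[-0.989, 0.147, -0.001], [0.147, 0.989, -0.01], [-0.001, -0.01, -1.0]]
wrist_force: [-0.5, -10.6, -3.0]
opening: -0.0001
t 21.85 tcpF [ 17.9 -80.4 132.5] twist need -0.01 F [ -0.5 -10.6  -3. ] open -0.1 q [-11.  29.  35.  92. -17.  65. 110.]
{'position': [395.3, 332.3], 'p': 0.89} [ 16.6 -56.1 143. ]
```

View pics/w10.png

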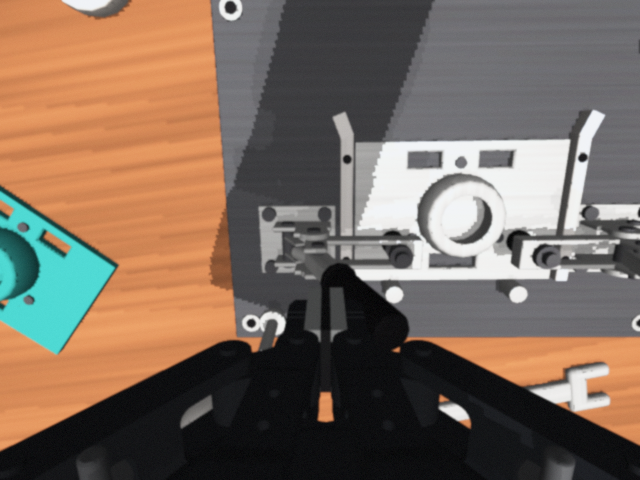

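```bash
python3 -m pendant '[[1,0,2,0,0],[1,0,2,0,0],[1,0,0,0,0],[1,0,0,0,0]]'; python3 -c "
from h import *
st()
s=snapshot('wrist')
np.set_printoptions(precision=1,suppress=True)
for px in [(340,270),(350,280),(365,290),(375,300),(390,315),(395,325)]: print(px,W2F(P(s,px))*1e3)
for px in [(330,247),(350,241),(390,241),(410,241),(360,265)]: print('bar',px,W2F(P(s,px))*1e3)
"; python3 -m pendant '[[1,0,-6,0,0],[1,0,-10,0,0],[1,0,-15,0,0],[1,0,-15,-5,0],[1,0,0,-25,0],[1,0,0,-40,0],[1,20,0,-40,0],[1,35,0,-20,0]]'; python3 -m pendant '[[1,40,15,-15,0],[1,40,15,-15,0],[1,40,15,0,0],[1,40,10,0,0],[1,20,10,0,0],[1,0,0,0,0],[1,0,0,0,0]]';python3 -c "
from h import *
st()
for n,b in (('side',(200,320,260,380)),('top',(180,320,230,410)),('wrist',(180,380,160,460))):
  s=snapshot(n);save(s,n+'11');a=s['pixels'][b[0]:b[1],b[2]:b[3],::-1];k=min(800/a.shape[1],600/a.shape[0]);cv2.imwrite('pics/'+n+'11c.png',cv2.resize(a,None,fx=k,fy=k,interpolation=3))
"
```

```text
t: 22.35
tcp_pos: [0.5589, -0.1544, 0.1326]
orientation: [[-0.989, 0.148, -0.001], [0.148, 0.989, -0.013], [-0.001, -0.013, -1.0]]
wrist_force: [-1.6, -13.4, -3.2]
opening: -0.0001
t 22.35 tcpF [ 17.8 -78.7 132.6] twist need -0.012 F [ -1.6 -13.4  -3.2] open -0.1 q [-11.  29.  35.  92. -17.  64. 109.]
(340, 270) [ 10.4 -72.7  96.3]
(350, 280) [ 10.4 -68.7 108.9]
(365, 290) [ 10.5 -63.1 119.5]
(375, 300) [ 10.8 -60.1 128.6]
(390, 315) [ 11.2 -56.1 140.3]
(395, 325) [ 15.  -54.2 140.5]
bar (330, 247) [ 22.9 -77.6  18.1]
bar (350, 241) [  9.3 -65.9  51.6]
bar (390, 241) [  9.7 -42.9  50.8]
bar (410, 241) [  9.6 -31.6  51.4]
bar (360, 265) [ 24.2 -60.   50.9]
t: 23.2
tcp_pos: [0.5025, -0.1833, 0.2663]
orientation: [[-0.99, 0.14, 0.007], [0.14, 0.99, -0.002], [-0.007, -0.002, -1.0]]
wrist_force: [0.3, -0.2, 0.6]
opening: -0.0002
t: 23.9
tcp_pos: [0.3313, -0.0929, 0.2931]
orientation: [[-0.99, 0.141, 0.002], [0.141, 0.99, 0.001], [-0.002, 0.001, -1.0]]
wrist_force: [-0.1, -0.3, -0.3]
opening: -0.0001
t 23.9 tcpF [-216.1  -48.9  293.1] twist need -0.004 F [-0.1 -0.3 -0.3] open -0.1 q [-24. -11.  31. 109.   6.  81.  87.]
```

View pics/side11c.png

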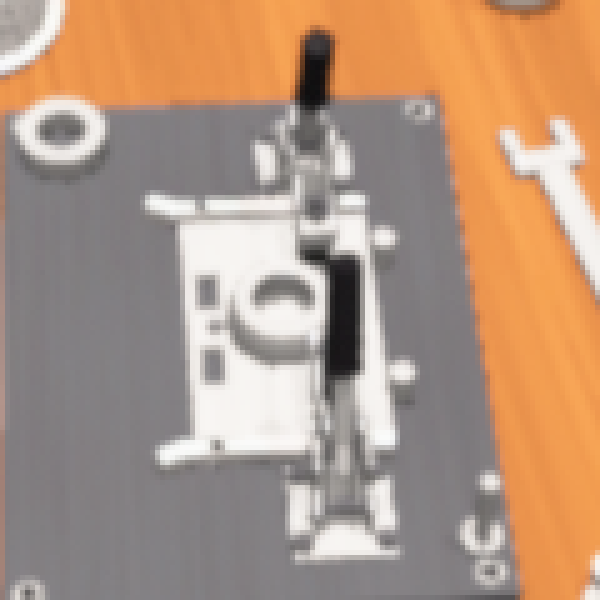

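View pics/top11c.png

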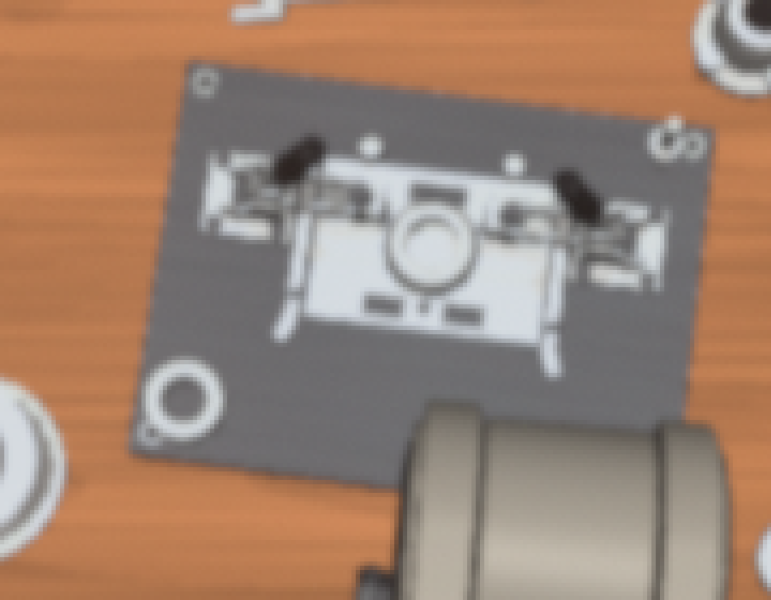

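View pics/wrist11.png

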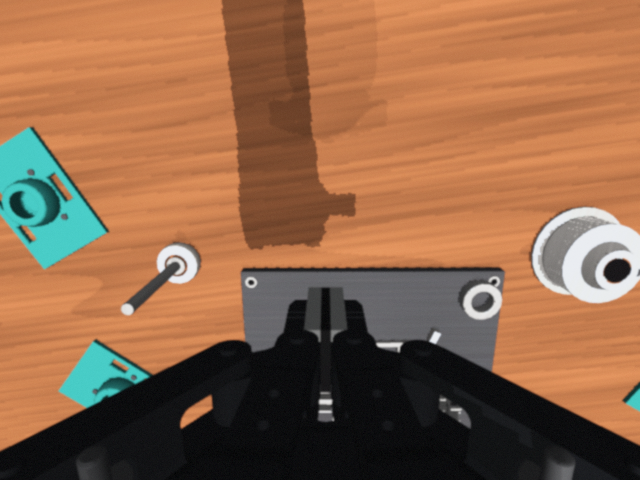

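```bash
python3 -c "
from h import *
np.set_printoptions(precision=1,suppress=True)
for cam in ('top','side'):
  s=snapshot(cam)
  for t in ('left_handle_end','right_handle_end'):
    for r in place_of(cam,t)[:2]: print(cam,t,round(r['p'],2),np.round(r['position']),W2F(P(s,r['position'],z=.143))*1e3,W2F(P(s,r['position']))*1e3)
  for n,y,z in (('L',64,143),('R',-64,143),('Lopen-ish',85,146),('R85',-85,146)): print(cam,n,np.round(proj(s,F2W(np.array([18,y+2*0,z])/1e3)),1))
st()"
```

```text
top left_handle_end 0.68 [373. 238.] [-10.8 -90.  143. ] [ 10.3 -96.5  48.7]
top left_handle_end 0.52 [306. 216.] [ 18.9  59.4 143. ] [48.3 66.1 24.7]
top right_handle_end 0.6 [361. 222.] [ 19.7 -60.2 143. ] [ 18.4 -59.9 148.5]
top right_handle_end 0.5 [376. 238.] [-10.6 -96.3 143. ] [  13.5 -104.2   35.3]
top L [303.6 215.7]
top R [362.3 223.1]
top Lopen-ish [294.  214.2]
top R85 [372.1 224. ]
side left_handle_end 0.53 [321. 209.] [ 11.8  60.9 143. ] [ 12.3  65.7 138.2]
side right_handle_end 0.53 [328. 249.] [ 15.  -56.7 143. ] [29.3 43.1 23.6]
side right_handle_end 0.47 [318. 272.] [ -10.3 -115.5  143. ] [  0.3 -22.5  20.3]
side L [323.9 207.7]
side R [329.4 251.6]
side Lopen-ish [323.1 200.2]
side R85 [330.5 258.6]
t 24.35 tcpF [-216.2  -48.9  292.4] twist need -0.005 F [ 0.8 -0.4  0.4] open -0.2 q [-24. -11.  31. 109.   6.  81.  87.]
```

```bash
python3 -c "
from h import *
print(finish_job());st()"
```

```text
the job is handed in; nothing more can be done
None
the job is handed in; nothing more can be done
```

I pushed the bearing plate home against both stop pins, then flipped the left clamp and then the right clamp to their stops. The job was handed in at about 24 s with the arm clear of everything.

- **Plate:** It was pushed at the hub with the closed fingertips until it stalled at about 11 N. The wrist view put its near edge 88.6 mm from the fixture's near edge, against 87 mm expected. The side and top views show it against both pins.
- **Clamps:** Each handle was pushed until it met a firm stop, at about 15 N on the left and 13 N on the right. While still pushed, both bars measured level over the plate and the left handle leaned in about 16°. After release, the top view put both handle ends about 60 mm out from the centre line, against 64 mm for locked. The side view gave 61 mm and 57 mm.
- **Loose parts:** The drum, bearing ring, bolt, cone and wrench look unmoved in the pictures. The roller and oil bottle were not compared closely, but the arm stayed clear of them.
- **Disagreements:**
  - The cameras differ by 2 to 3 mm on the fixture's position.
  - The detector also gave a few false handle-end hits in the last pictures, at the clamps and on the plate. I discarded these after projecting the expected locked positions into the pictures.
  - I judged the rubber feet to be bearing on the plate from the level bars and the stalled handles, since neither foot's underside could be seen directly.

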